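# Open and hold the sprung gate of a specimen case

### The job

Open the specimen case for the colleague at the camera: swing the clamp lever back off the gate until it leans well over, then squeeze home the catch nearer the lever, then the catch nearer the hinge. Take the gate by its upright post, swing it out past its detent until it stands wide open, about square to the case front, and finish while still gripping it there, the post between the fingers, as its spring would pull it back. Do not disturb the jars and other things around.

Things in the scene. Friction and masses are not known exactly. Their poses are not given: they have to be found in the camera images.
- case: the grey specimen case, fixed to the table: 310 mm wide (y from -125 to +185 mm), 180 mm deep (x from +10 to +190 mm), flat top deck 110 mm above the table. Origin on the table under the plane of the gate; +x points from the gate into the case, +y towards the gate's hinge side, z up. All offsets below are in these axes
- clamp_lever (a joint): hinged clamp lever on a socket block at the front corner of the deck, beside the free end of the gate: 0 = upright, its hook over the gate's free end; grows to 1.25 rad (stop) as the lever is swung back, away from the gate (top towards the case's +x); the hook is clear from about 0.5 rad. Stays where left; about 2 N at the bar moves it
- clamp_bar (a point): centre of the lever's black crossbar (12 mm thick, 36 mm long along y), 55 mm from the pivot on an 8 mm rod; moves with the lever
- clamp_pivot (a point): the lever's pivot, fixed on the case at (30, -95, 128) mm; the pivot axis runs along y. The block's cheeks reach 10 mm above the pivot and 16 mm each side of it in x
- catch_lever (a joint): squeeze catch on the deck, the one nearer the clamp lever: value = inward travel of each of its two black tabs, 0 = locked, 0.008 m = fully squeezed (stop). Both tabs move together, drawing a bolt away from a lug on the gate; about 5 N of squeeze moves it; stays where left. The gate is free of it from about 0.0063
- catch_hinge (a joint): the same, for the identical catch nearer the gate's hinge
- catch_lever_mid (a point): middle between the two tabs of the catch nearer the lever, fixed on the case at (40, 5, 132) mm. The tabs face each other along x with outer faces 25 mm from here (17 mm when squeezed); each is 24 mm wide in y, 8 mm thick, and stands from 2 to 38 mm above the deck (its top is 16 mm above this point)
- catch_hinge_mid (a point): the same point for the catch nearer the hinge, at (40, 80, 132) mm
- gate (a joint): the gate's swing about its upright hinge: 0 = shut (as at the start), grows as it swings out of the case front (free end towards the case's -x), stop at 1.75 rad. A spring pulls it shut (about 1 N at the post when shut, 3.5 N at 1.3 rad); a sprung detent at about 0.35 to 0.75 rad raises the force needed at the post to about 6 N in all; let go, the gate swings back. Blocked until lever and both catches are released
- gate_hinge (a point): point on the gate's hinge axis (upright) at deck height, fixed on the case at (0, 115, 110) mm. The gate is an 8 mm aluminium plate reaching 218 mm from here towards -y when shut, from 12 to 108 mm above the table
- gate_post: the gate's black upright handle post, a round sleeve that turns freely on the gate, 16 mm across, 55 mm tall; origin at the centre of its foot, 107 mm above the table, its top at 162 mm. When shut it stands at (-25, -45) mm of the case; it turns with the gate about the hinge at 162 mm radius
- wash_bottle: white wash bottle with yellow cap and short nozzle, 66 mm across, 190 mm tall; leave it alone. Origin at the centre of its underside
- jar_low: low glass jar with white lid, 62 mm across, 60 mm tall; leave it alone. Origin at the centre of its underside
- jar_tall: glass jar with white lid, 54 mm across, 85 mm tall; leave it alone. Origin at the centre of its underside
- vial: small lidded vial, 28 mm across, 45 mm tall, standing on the case's deck near its back edge; leave it alone. Origin at the centre of its underside
- dish: flat covered glass dish, 68 mm across, 16 mm tall, lying on the case's deck near its back edge; leave it alone. Origin at the centre of its underside
- slate: black backing plate 100 x 130 x 8 mm lying on the table; leave it alone. Origin at the centre of its underside
- scale_bar: white scale bar 110 x 20 x 5 mm lying on the table; leave it alone. Origin at the centre of its underside

How it is judged (in metres and radians):
On the way, in this order (a step that is already met when the one before it is completed fails the run):
1. the clamp lever is swung back (value of joint clamp_lever above 0.85 rad), for 0.1 s.
2. the catch nearer the lever is squeezed home (value of joint catch_lever above 0.0065 m), for 0.1 s.
3. the catch nearer the hinge is squeezed home (value of joint catch_hinge above 0.0065 m), for 0.1 s.
4. the gate is past its detent (value of joint gate above 0.85 rad), for 0.1 s.
At the end, for the whole second after the job is handed in: The gate is still, open more than 1.2 rad; the fingers grip its post (over 1 N, post within 18 mm of the grasp point seen from above); the clamp lever is still back (over 0.85 rad) and both catches still squeezed (over 6.5 mm) (value of joint gate above 1.2 rad and velocity of joint gate between -0.1 and 0.1 rad/s and contact force between the fingers and gate_post above 1 N and horizontal distance between the grasp point and gate_post below 0.018 m and value of joint clamp_lever above 0.85 rad and value of joint each of catch_lever, catch_hinge above 0.0065 m); the arm keeps its last pose, push and grip.
It fails at once if a jar, the vial or the wash bottle is shoved or knocked over (moved 30 mm or tipped 0.5 rad) (distance of any of jar_low, jar_tall, vial, wash_bottle from where it was at the start of the episode above 0.03 m or angle between any of jar_low, jar_tall, vial, wash_bottle's own z axis and vertical above 0.5 rad).
It fails at once if the dish, the backing plate or the scale bar is shoved or knocked over (moved 30 mm or tipped 0.5 rad) (distance of any of dish, slate, scale_bar from where it was at the start of the episode above 0.03 m or angle between any of dish, slate, scale_bar's own z axis and vertical above 0.5 rad).
It also fails if it takes over 64 s, if anything falls off the work surface, if the arm or the gripper's body presses on something with over 40 N, if the wrist force passes 120 N, or if a joint passes its speed limit or range.

### The arm

A 6-joint arm with a two-finger parallel gripper is mounted at the origin on the work surface. World frame = base frame: x ahead of the robot, y to its left, z up, the work surface at z = 0. Lengths are in mm, angles in rad, forces in N, time in s.
With the tool pointing down it reaches from about 400 to 925 mm from the base axis. Payload 12.5 kg.
Tool frame: the origin (TCP) lies midway between the tips of the shut fingers; the grasp point (between the pads) lies 19 mm behind it; x points along the fingers, y is the direction in which the jaws open and shut, and the axes are right-handed (so a half turn about x gives the same grasp; the last joint's range is limited). The gripper opens to 95 mm and grips with 3 to 60 N. Pads are 20 mm wide; open, the fingers measure 119 mm over their backs; the gripper's body (75 mm by 180 mm) begins 59 mm behind the grasp point.
Start: joints at [-1.358, 0.491, 1.559, -0, 1.092, -0.106], TCP at [195.915, -593.518, 214.661] pointing down, gripper open.
Joint ranges: [-3.1, 3.1], [-0.84, 2.19], [0.05, 2.79], [-1.13, 4.28], [0.06, 2.93], [-2.69, 2.69]. Speed limits (rad/s): [2.22, 2.22, 2.79, 3.14, 3.14, 3.14].

### API

Orientations are given as a unit quaternion [w, x, y, z].
In Python, from station import telemetry, optics, order gives the robot as it stands.
- The arm moves only by the shell command python3 -m handwheel 'ROWS'. ROWS is JSON, a list of rows, each a list of 7 numbers: the shift along the tool's x, y, z in mm, then the turn, a rotation vector about the tool's x, y, z in degrees, then the closure, from -1 (fully open) to 1 (shut). In form: [[x, y, z, wx, wy, wz, fingers], ...]. A call has 1 to 8 rows; each row is the pose to reach, as a shift and turn from the pose commanded when the call began, along the tool's axes at that moment; what a row does not reach only later rows make up. A row lasts 1/10 s, in which the tool goes at most 50 mm and 8.59 degrees, less where a joint would pass 70% of its speed; a pose out of reach is approached as far as the arm can. A call with a gripper value outside its range is refused whole. The fingers move at their own pace and stop on an object; the grip force is fixed at half the most. Time passes only in rows, so rows that repeat a pose let the fingers close. It gives the time, the measured TCP pose, the force and the opening at its end, in the units of the state.
- telemetry.get_state(): the state, without advancing time (a new reading comes with each control period).
- optics.grab_frame(name): name is "side" or "top"; returns the picture (420x560x3 uint8, blue, green, red); there is no depth.
- optics.calibration(name): a dict with "fx", "fy", "cx", "cy" (pixels), "D" ([k1, k2, p1, p2, k3] as OpenCV has them; the pictures are not rectified), "rvec" (rotation vector, rad) and "tvec" (3), from world to camera coordinates, as OpenCV has them. Camera axes: x right, y down, z forward; pixel columns grow to the right and rows downward; lengths in mm; the calibration is good to about 2 mm. A picture is of the moment at which its call begins. calibration takes no time and is no camera call.
- order.hand_in(): hands the job in, once; it reports no verdict.
Trained networks look in the newest picture that a camera, given by its name, has taken for a name from the list of things; names that differ only in an ending like _2 or _b are one class to them, and where a whole thing is asked for, a point or a joint stands for the part that bears it (a point fixed in the world has none). Each returns a list of dicts, best first, with "p" (0 to 1); they miss things now and then, are a little off and sometimes report something else, mostly with a low value. They report only what shows in the picture. A call takes as long as a camera call.
- optics.spot_in(camera, name): "xyz" ([x, y, z] in mm, in world coordinates, good to about 4 mm: the middle of the surface that is visible of it).
The state is a dict: "time_s": time; "joints": joint angles; "dq": joint speeds; "joint_efforts": joint torques, N m; "ee_pos": TCP position; "tool_rot": TCP orientation; "force": force on the tool from outside, world axes, zero at the start; "wrist_torque": the same for the moment, N m; "gripper_width": finger opening in mm.
Only numpy, scipy, OpenCV 4.12 (cv2) and the standard library are available. Lean on these libraries where they do the work, as an engineer would, in place of code of your own. Each camera call takes 0.05 s, during which the arm holds its last target.

## Working session

There is one attempt and no reset: what is moved stays moved. The work goes in short steps, Python scripts to look and compute and a shell command to move; the robot and the scene stay as the last step left them, time stands still between calls to the robot, and variables do not carry over. Pictures are saved under pics/ and viewed, and the job is handed in when it is done.

```bash
ls; mkdir -p pics; python3 - <<'E'
from station import telemetry, optics
import cv2
print(telemetry.get_state())
for c in ("side","top"):
    cv2.imwrite(f"pics/{c}0.png",optics.grab_frame(c)); print(optics.calibration(c))
    for n in ("clamp_bar","catch_lever","catch_hinge","gate_post","gate","case","wash_bottle","jar_low","jar_tall","vial","dish","slate","scale_bar"):
        try: print(c,n,[(d['p'],d['xyz']) for d in optics.spot_in(c,n)][:3])
        except Exception as e: print(c,n,e)
E
```

```text
pics
{'time_s': 0.0, 'joints': array([-1.35760476e+00,  4.91568799e-01,  1.55945273e+00,  2.25078760e-05,
        1.09169110e+00, -1.05619307e-01]), 'dq': array([-1.33734701e-03,  3.16138034e-04,  3.64234740e-04, -6.01025602e-04,
       -3.66861290e-06,  2.63711856e-04]), 'joint_efforts': array([-1.64781231e-04, -6.12650299e+01, -2.58185399e+01,  6.93572662e-02,
        4.82584024e-02, -9.73286024e-05]), 'ee_pos': array([ 195.86218404, -593.26207675,  214.0548767 ]), 'tool_rot': array([-0.11184049, -0.6981282 , -0.11263205,  0.69815668]), 'force': array([ 0.1911343 , -0.70811392,  0.13069742]), 'wrist_torque': array([-0.04179236,  0.02552406, -0.00815776]), 'gripper_width': 94.9801451439009}
{'fx': 439.2319753183163, 'fy': 439.2319753183163, 'cx': 283.7897500273502, 'cy': 206.43981398902298, 'D': array([-0.07720648,  0.        ,  0.        ,  0.        ,  0.        ]), 'rvec': array([ 1.00916065, -2.3773087 ,  1.11114078]), 'tvec': array([415.98992015, 371.53641995, 771.82803761])}
side clamp_bar [(0.72, [638.9, -59.4, 132.0])]
side catch_lever [(0.74, [639.7, -58.4, 129.1]), (0.35, 
[... 736 characters left out ...]
109]), 'tvec': array([  15.06562856,  609.45635488, 1080.53477502])}
top clamp_bar [(0.74, [636.8, -60.8, 129.2])]
top catch_lever [(0.53, [626.7, 36.4, 145.6])]
top catch_hinge [(0.62, [622.8, 110.2, 143.8])]
top gate_post [(0.62, [586.5, -12.0, 158.1])]
top gate [(0.79, [615.8, 50.7, 108.8])]
top case [(0.73, [687.3, 55.3, 109.7]), (0.5, [501.0, -279.0, 12.1])]
top wash_bottle []
top jar_low [(0.92, [515.0, -161.4, 58.0]), (0.36, [686.8, 59.1, 110.5])]
top jar_tall [(0.85, [675.0, -181.8, 83.6])]
top vial [(0.48, [760.2, 124.7, 125.2])]
top dish [(0.73, [758.4, 122.7, 126.2])]
top slate [(0.69, [503.1, -282.8, 9.3]), (0.25, [691.7, 54.5, 105.3])]
top scale_bar [(0.68, [414.2, 252.8, 2.8])]
```

View pics/side0.png

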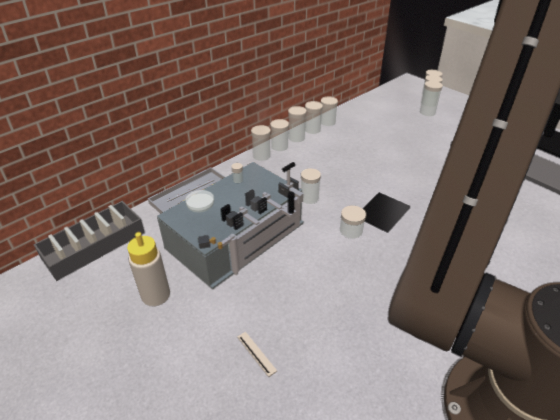

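View pics/top0.png

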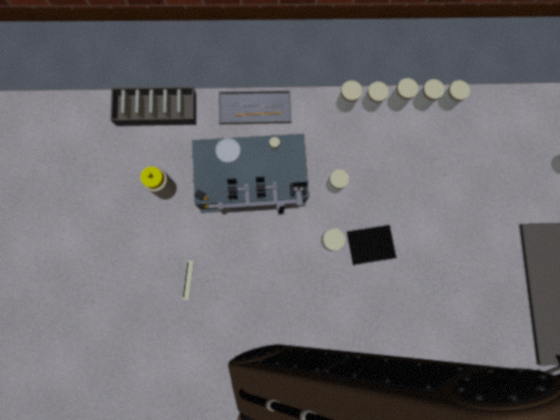

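```bash
python3 - <<'E'
import cv2
a=cv2.imread("pics/top0.png")[120:225,180:320]; cv2.imwrite("pics/topz.png",cv2.resize(a,None,fx=5.5,fy=5.5,interpolation=cv2.INTER_CUBIC))
a=cv2.imread("pics/side0.png")[150:280,150:320]; cv2.imwrite("pics/sidez.png",cv2.resize(a,None,fx=4.6,fy=4.6,interpolation=cv2.INTER_CUBIC))
E
```

```text
(no output)
```

View pics/topz.png

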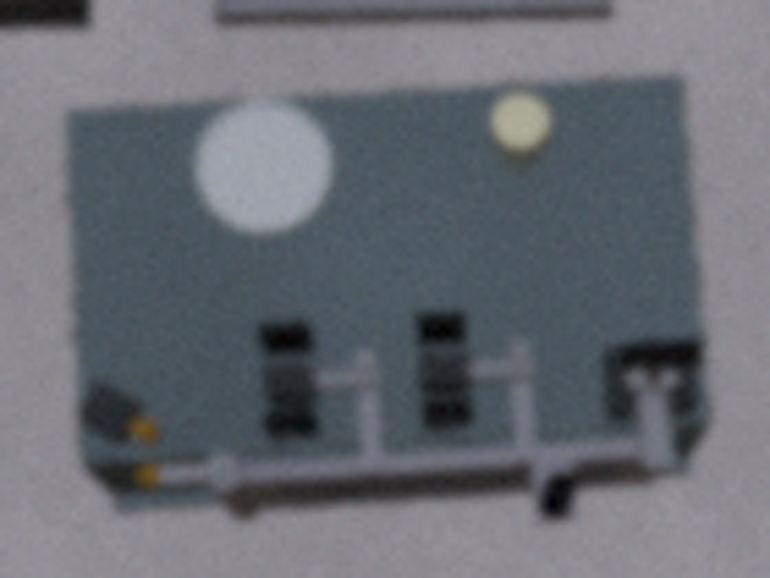

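View pics/sidez.png

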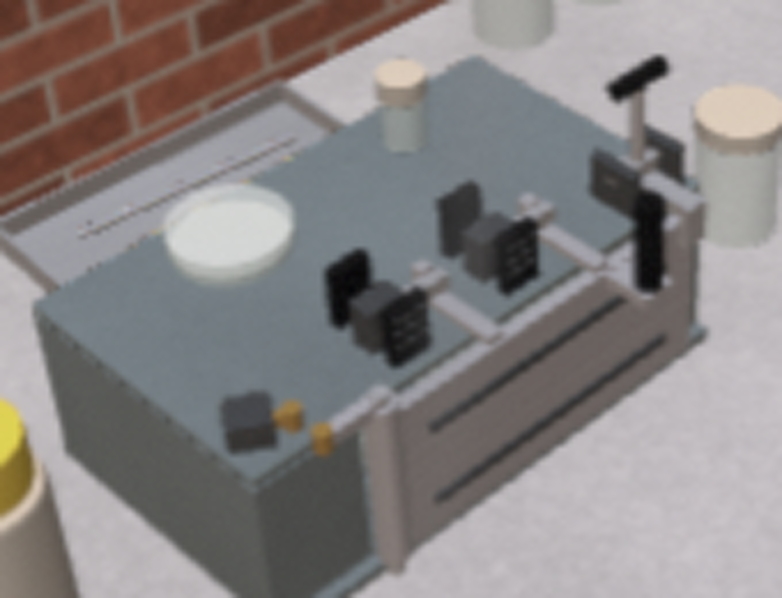

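```bash
cat > h.py <<'E'
import numpy as np, cv2
from scipy.optimize import least_squares
from scipy.spatial.transform import Rotation as R
from station import telemetry, optics
def proj(c,P):
    k=optics.calibration(c); K=np.array([[k['fx'],0,k['cx']],[0,k['fy'],k['cy']],[0,0,1]])
    return cv2.projectPoints(np.float64(P).reshape(-1,1,3),k['rvec'],k['tvec'],K,k['D'])[0].reshape(-1,2)
def c2w(p,P):
    P=np.atleast_2d(np.float64(P)); c,s=np.cos(p[2]),np.sin(p[2])
    return np.c_[p[0]+c*P[:,0]-s*P[:,1],p[1]+s*P[:,0]+c*P[:,1],P[:,2]]
def tool():
    s=telemetry.get_state(); q=s['tool_rot']; return s['ee_pos'],R.from_quat([q[1],q[2],q[3],q[0]]),s
E
python3 - <<'E'
from h import *
T=[((68,112),(190,185,110)),((682,75),(190,-125,110)),((441,326),(61,5,148)),((447,411),(19,5,148)),((286,336),(61,80,148)),((291,423),(19,80,148)),((655,353),(30,-95,189))]
S=[((37,308),(190,185,110)),((478,58),(190,-125,110)),((258,487),(10,185,110)),((650,197),(-25,-45,162)),((648,287),(-25,-45,107)),((638,78),(30,-95,183))]
tp=np.array([t[0] for t in T])/5.5+[180,120]; sp=np.array([t[0] for t in S])/4.6+[150,150]
tP=[t[1] for t in T]; sP=[t[1] for t in S]
def f(p): return np.r_[(proj("top",c2w(p,tP))-tp).ravel(),(proj("side",c2w(p,sP))-sp).ravel()]
r=least_squares(f,[600,30,0.05],x_scale=[10,10,.05]); print(r.x); print(r.fun.reshape(-1,2).round(1))
for n,P in dict(bar=(30,-95,183),cl=(40,5,132),ch=(40,80,132),post=(-25,-45,135),hinge=(0,115,110)).items(): print(n,c2w(r.x,P).round(1))
for g in (0,.4,.85,1.3,1.5):
    a=-np.pi/2-g+ -np.arctan2(0,1)
    v=np.array([-25,-160.]); c,s=np.cos(-g),np.sin(-g); print(g,c2w(r.x,(v[0]*c-v[1]*s,115+v[0]*s+v[1]*c,135)).round(1))
p,rr,s=tool(); print(rr.as_matrix().round(3))
E
```

```text
[6.10557988e+02 3.00893690e+01 4.52149399e-02]
[[-1.5  0.7]
 [-0.9  0.5]
 [-0.6  0.1]
 [-0.6  0.4]
 [-1.1  0.2]
 [-1.1  0.2]
 [ 0.9  0.9]
 [-0.8 -1.8]
 [-0.4 -1.9]
 [-0.2 -2. ]
 [ 0.9 -0.3]
 [ 1.  -1.5]
 [ 0.8 -0.6]]
bar [[644.8 -63.5 183. ]]
cl [[650.3  36.9 132. ]]
ch [[646.9 111.8 132. ]]
post [[587.6 -16.  135. ]]
hinge [[605.4 145.  110. ]]
0 [[587.6 -16.  135. ]]
0.4 [[526.3   3.6 135. ]]
0.85 [[472.7  52.1 135. ]]
1.3 [[445.5 119.  135. ]]
1.5 [[443.5 151.3 135. ]]
[[ 0.     0.313 -0.95 ]
 [-0.    -0.95  -0.313]
 [-1.     0.     0.   ]]
```

```bash
cat >> h.py <<'E'
CASE=[610.6,30.1,0.0452]
def plan(pts,jaw=0.):
    "case-frame TCP points, jaw angle (deg, case frame, tool y vs case x); prints tool shifts+turn"
    p,rr,s=tool()
    y=np.array([np.cos(CASE[2]+np.radians(jaw)),np.sin(CASE[2]+np.radians(jaw)),0]); x=np.array([0,0,-1.]); z=np.cross(x,y)
    T=R.from_matrix(np.c_[x,y,z]); rv=(rr.inv()*T).as_rotvec(degrees=True)
    for P in pts: print(P,'->',rr.inv().apply(c2w(CASE,P)[0]-p).round(1),rv.round(1))
def where():
    p,rr,s=tool(); c,sn=np.cos(CASE[2]),np.sin(CASE[2]); d=p-[CASE[0],CASE[1],0]
    m=rr.as_matrix()
    print('t',round(s['time_s'],2),'case tcp',np.round([c*d[0]+sn*d[1],-sn*d[0]+c*d[1],d[2]],1),'jaw',round(np.degrees(np.arctan2(m[1,1],m[0,1])-CASE[2]),1),'tilt',m[2,0].round(4),'F',s['force'].round(1),'w',round(s['gripper_width'],1),'q',s['joints'].round(2))
E
python3 -c "
from h import *
where();plan([(-20,-95,230)])"
```

```text
t 1.4 case tcp [-442.4 -604.2  214.7] jaw -74.3 tilt -1.0 F [ 0.5  0.6 -0.4] w 94.9 q [-1.36  0.49  1.56 -0.    1.09 -0.11]
(-20, -95, 230) -> [ -15.4 -376.2 -544.3] [-74.3   0.   -0. ]
```

```bash
python3 -m handwheel '[[-15,-30,-40,-8,0,0,1],[-15,-55,-80,-16,0,0,1],[-15,-85,-120,-24,0,0,1],[-15,-110,-160,-32,0,0,1],[-15,-138,-200,-40,0,0,1],[-15,-165,-240,-48,0,0,1],[-15,-193,-280,-56,0,0,1],[-15,-220,-320,-64,0,0,1]]'; python3 -c "
from h import *
where();plan([(-20,-95,230)])"
```

```text
time_s: 2.2
ee_pos: [431.7, -282.6, 229.9]
tool_rot: [0.467, 0.531, 0.466, -0.531]
force: [1.1, -0.6, -0.7]
gripper_width: 36.5
t 2.2 case tcp [-192.8 -304.3  229.9] jaw -10.0 tilt -1.0 F [ 1.1 -0.6 -0.7] w 36.5 q [-0.71  0.32  1.8  -0.    1.02 -0.58]
(-20, -95, 230) -> [-1.000e-01  1.338e+02 -2.361e+02] [-10.   0.  -0.]
```

```bash
python3 -m handwheel '[[0,24,-42,-5,0,0,1],[0,48,-84,-10,0,0,1],[0,72,-126,-10,0,0,1],[0,96,-168,-10,0,0,1],[0,118,-208,-10,0,0,1],[0,134,-236,-10,0,0,1],[0,134,-236,-10,0,0,1],[0,134,-236,-10,0,0,1]]'; python3 - <<'E'
from h import *
where();plan([(-20,-95,165)])
cv2.imwrite("pics/s1.png",cv2.resize(optics.grab_frame("side")[100:300,120:380],None,fx=3,fy=3))
cv2.imwrite("pics/t1.png",cv2.resize(optics.grab_frame("top")[100:260,160:360],None,fx=3.5,fy=3.5))
E
```

```text
time_s: 3.0
ee_pos: [595.3, -68.1, 229.3]
tool_rot: [0.51, 0.489, 0.51, -0.49]
force: [0.0, -0.6, -1.2]
gripper_width: 0.3
t 3.0 case tcp [-19.7 -97.4 229.3] jaw -0.2 tilt -1.0 F [ 0.  -0.6 -1.2] w 0.3 q [-0.22  0.44  1.61 -0.    1.1  -0.26]
(-20, -95, 165) -> [64.3 -0.3 -2.4] [-0.2  0.   0. ]
```

View pics/s1.png

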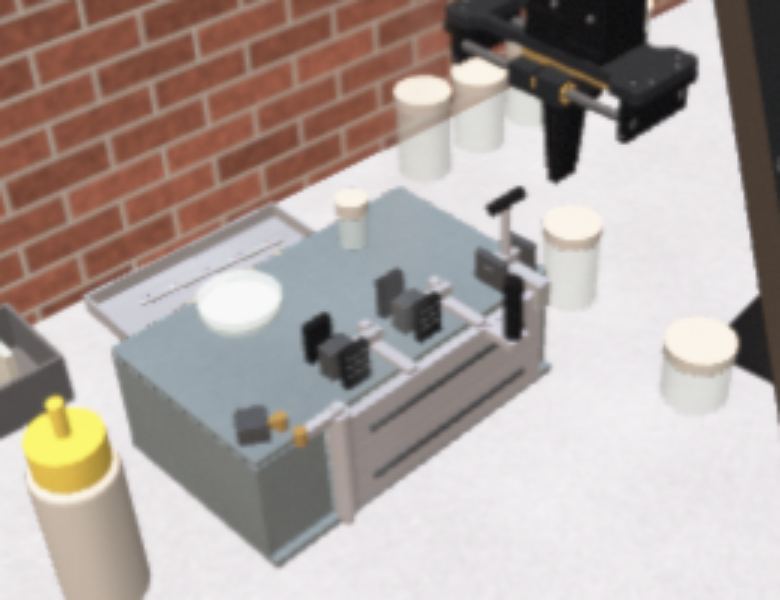

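View pics/t1.png

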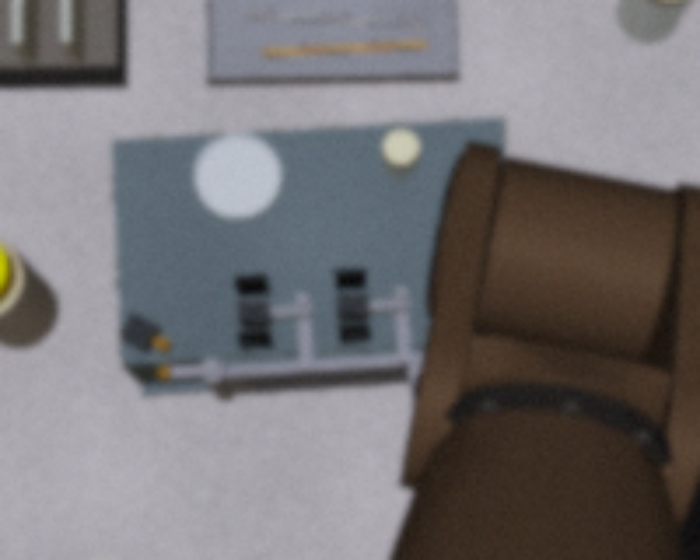

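```bash
python3 - <<'E'
from h import *
p,_,_=tool(); print((proj("side",p)-[120,100])*3)
E
```

```text
[[561.36336469 172.26199726]]
```

```bash
python3 -m handwheel '[[35,0,-2,0,0,0,1],[64,0,-2,0,0,0,1],[64,0,-2,0,0,0,1],[64,15,-2,0,0,0,1],[64,30,-2,0,0,0,1],[64,40,-2,0,0,0,1]]'; python3 -m handwheel '[[0,10,0,0,0,0,1],[0,20,0,0,0,0,1],[3,32,0,0,0,0,1],[6,40,0,0,0,0,1],[9,47,0,0,0,0,1],[9,47,0,0,0,0,1]]'; python3 - <<'E'
from h import *
where()
cv2.imwrite("pics/s2.png",cv2.resize(optics.grab_frame("side")[100:300,120:380],None,fx=3,fy=3))
E
```

```text
time_s: 3.7
ee_pos: [636.2, -65.9, 167.3]
tool_rot: [0.51, 0.491, 0.509, -0.49]
force: [-2.3, 0.8, 1.1]
gripper_width: 0.2
time_s: 4.3
ee_pos: [683.3, -62.9, 156.0]
tool_rot: [0.51, 0.49, 0.51, -0.49]
force: [0.9, -0.2, -0.1]
gripper_width: 0.7
t 4.3 case tcp [ 68.4 -96.2 156. ] jaw -0.3 tilt -1.0 F [ 0.9 -0.2 -0.1] w 0.7 q [-0.19  0.63  1.46  0.    1.05 -0.23]
```

View pics/s2.png

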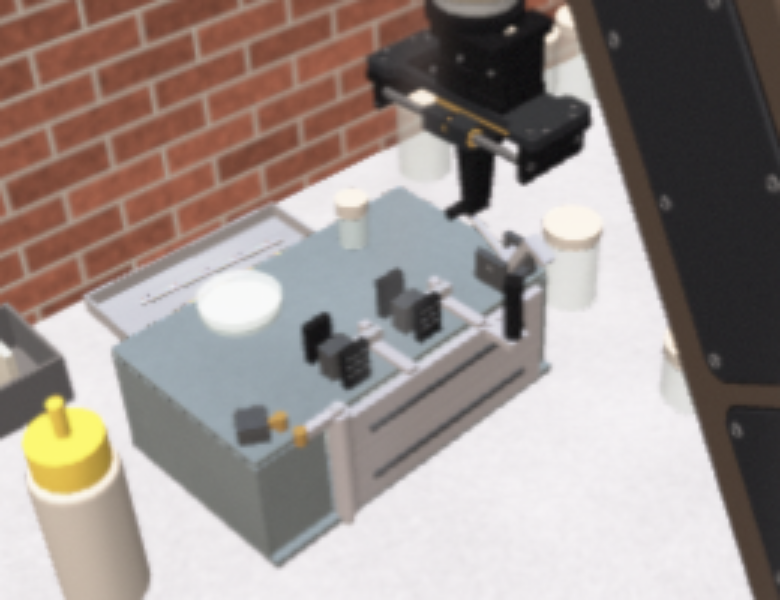

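```bash
python3 - <<'E'
from h import *
for t in (.7,.85,1,1.1,1.25): print(t,((proj("side",c2w(CASE,(30+55*np.sin(t),-95+18,128+55*np.cos(t))))-[120,100])*3).round(0))
plan([(40,5,156),(40,5,200),(60,-95,200)])
E
```

```text
0.7 [[461. 204.]]
0.85 [[456. 207.]]
1 [[452. 211.]]
1.1 [[449. 215.]]
1.25 [[447. 221.]]
(40, 5, 156) -> [   0.3  -28.5 -101.1] [-0.3  0.  -0. ]
(40, 5, 200) -> [ -43.7  -28.5 -101.1] [-0.3  0.  -0. ]
(60, -95, 200) -> [-43.7  -7.9  -1.2] [-0.3  0.  -0. ]
```

```bash
python3 -m handwheel '[[3,3,0,0,0,0,1],[6,5,0,0,0,0,1],[6,5,0,0,0,0,1],[-20,0,0,0,0,0,1],[-44,-8,0,0,0,0,-0.47],[-44,-20,-40,0,0,0,-0.47],[-44,-28,-80,0,0,0,-0.47],[-44,-28,-101,0,0,0,-0.47]]'; python3 -m handwheel '[[0,0,0,0,0,0,-0.47],[0,0,0,0,0,0,-0.47],[0,0,0,0,0,0,-0.47]]'; python3 - <<'E'
from h import *
where(); plan([(40,5,165),(40,5,120)])
cv2.imwrite("pics/s3.png",cv2.resize(optics.grab_frame("side")[100:300,120:380],None,fx=3,fy=3))
E
```

```text
time_s: 5.15
ee_pos: [649.3, 39.1, 201.2]
tool_rot: [0.51, 0.49, 0.51, -0.49]
force: [1.0, -0.1, 1.1]
gripper_width: 27.0
time_s: 5.45
ee_pos: [650.5, 35.8, 200.6]
tool_rot: [0.51, 0.49, 0.509, -0.49]
force: [-0.8, -0.6, 0.3]
gripper_width: 50.9
t 5.45 case tcp [ 40.1   3.9 200.6] jaw -0.4 tilt -1.0 F [-0.8 -0.6  0.3] w 50.9 q [-0.05  0.54  1.51 -0.    1.09 -0.08]
(40, 5, 165) -> [35.6 -0.1 -1.1] [-0.4  0.  -0. ]
(40, 5, 120) -> [80.6 -0.1 -1.1] [-0.4  0.  -0. ]
```

View pics/s3.png

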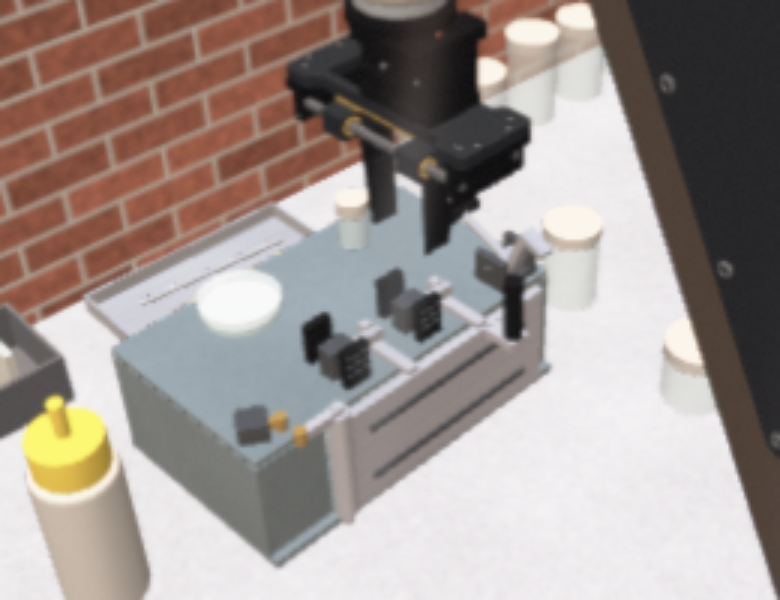

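```bash
python3 -m handwheel '[[0,0,-1,0,0,0,-0.47],[0,0,-1,0,0,0,-0.47],[0,0,-1,0,0,0,-0.47],[20,0,-1,0,0,0,-0.47],[35,0,-1,0,0,0,-0.47],[35,0,-1,0,0,0,-0.47]]'; python3 - <<'E'
from h import *
where(); plan([(40,5,120)])
cv2.imwrite("pics/s4.png",cv2.resize(optics.grab_frame("side")[100:300,120:380],None,fx=3,fy=3))
E
```

```text
time_s: 6.1
ee_pos: [649.4, 37.6, 163.7]
tool_rot: [0.509, 0.489, 0.511, -0.491]
force: [0.1, 0.1, 0.0]
gripper_width: 69.3
t 6.1 case tcp [ 39.1   5.8 163.7] jaw -0.3 tilt -1.0 F [0.1 0.1 0. ] w 69.3 q [-0.04  0.58  1.54 -0.    1.02 -0.08]
(40, 5, 120) -> [43.7  1.1  0.8] [-0.3 -0.   0.2]
```

View pics/s4.png

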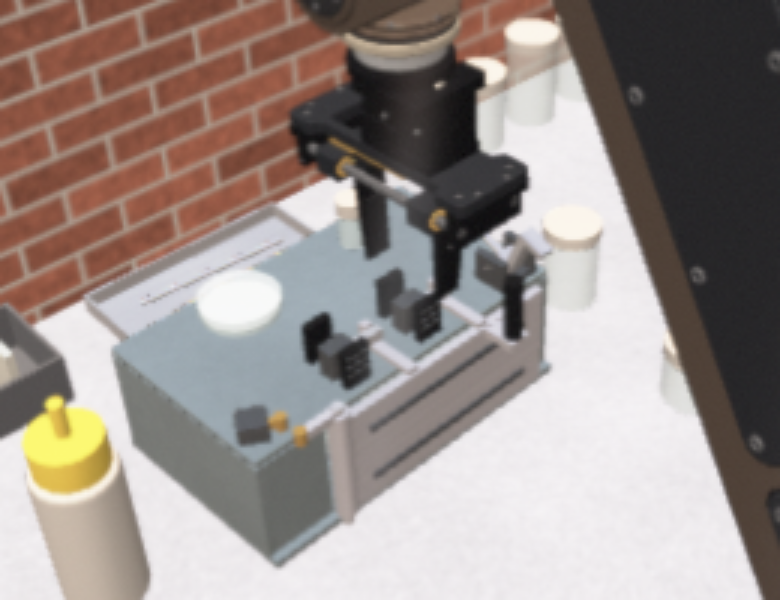

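```bash
python3 -m handwheel '[[20,1,0,0,0,0,-0.47],[40,1,0,0,0,0,-0.47],[42,1,0,0,0,0,-0.47],[42,1,0,0,0,0,-0.47]]'; python3 - <<'E'
from h import *
where()
cv2.imwrite("pics/s5.png",cv2.resize(optics.grab_frame("side")[150:280,180:350],None,fx=4.6,fy=4.6))
cv2.imwrite("pics/t5.png",cv2.resize(optics.grab_frame("top")[100:260,160:360],None,fx=3.5,fy=3.5))
E
```

```text
time_s: 6.55
ee_pos: [651.5, 37.8, 124.3]
tool_rot: [0.51, 0.49, 0.51, -0.49]
force: [0.6, 1.1, -0.9]
gripper_width: 70.1
t 6.55 case tcp [ 41.2   5.8 124.3] jaw -0.3 tilt -1.0 F [ 0.6  1.1 -0.9] w 70.1 q [-0.04  0.62  1.58 -0.    0.94 -0.08]
```

View pics/s5.png

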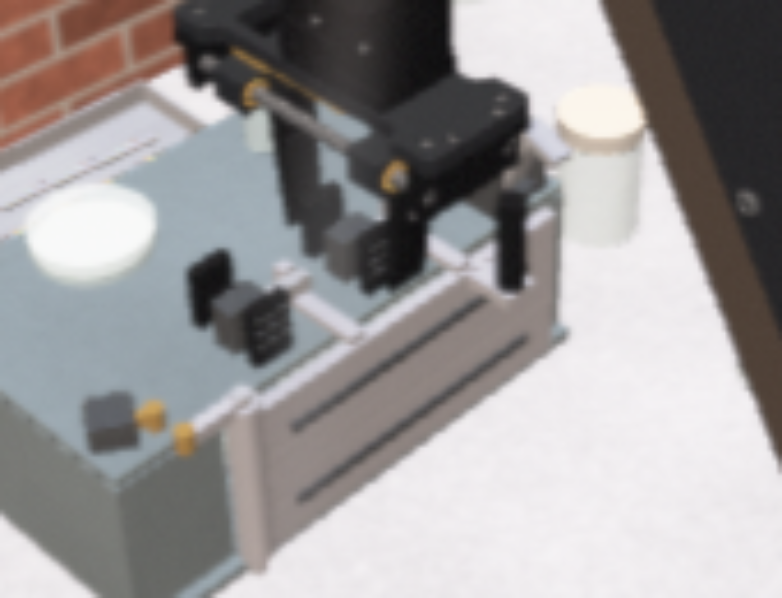

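```bash
python3 -m handwheel '[[0,-1,0,0,0,0,1],[0,-1,0,0,0,0,1],[0,-1,0,0,0,0,1],[0,-1,0,0,0,0,1],[0,-1,0,0,0,0,1],[0,-1,0,0,0,0,1],[0,-1,0,0,0,0,1],[0,-1,0,0,0,0,1]]';python3 -m handwheel '[[0,-1,0,0,0,0,1],[0,-1,0,0,0,0,1],[0,-1,0,0,0,0,1]]'
```

```text
time_s: 7.45
ee_pos: [653.2, 37.8, 124.4]
tool_rot: [0.512, 0.492, 0.508, -0.488]
force: [14.7, 0.8, -3.8]
gripper_width: 32.6
time_s: 7.75
ee_pos: [653.1, 37.8, 124.4]
tool_rot: [0.512, 0.492, 0.507, -0.488]
force: [20.0, 2.7, -6.1]
gripper_width: 32.1
```

```bash
sed -i 's/CASE=\[610.6/CASE=[613.0/' h.py; python3 -m handwheel '[[0,3,0,0,0,0,-0.47],[0,3,0,0,0,0,-0.47],[0,3,0,0,0,0,-0.47],[0,3,0,0,0,0,-0.47],[0,3,0,0,0,0,-0.47],[0,3,0,0,0,0,-0.47]]'; python3 - <<'E'
from h import *
where(); plan([(40,5,165),(40,80,165),(40,80,123)])
cv2.imwrite("pics/s6.png",cv2.resize(optics.grab_frame("side")[150:280,180:350],None,fx=4.6,fy=4.6))
E
```

```text
time_s: 8.35
ee_pos: [652.1, 37.8, 123.6]
tool_rot: [0.51, 0.49, 0.51, -0.49]
force: [-0.7, -0.5, 0.5]
gripper_width: 68.6
t 8.35 case tcp [ 39.4   6.  123.6] jaw -0.3 tilt -1.0 F [-0.7 -0.5  0.5] w 68.6 q [-0.04  0.62  1.58 -0.    0.94 -0.08]
(40, 5, 165) -> [-41.4   0.6   1. ] [-0.3  0.   0. ]
(40, 80, 165) -> [-41.4   0.2 -74. ] [-0.3  0.   0. ]
(40, 80, 123) -> [  0.6   0.2 -74. ] [-0.3  0.   0. ]
```

View pics/s6.png

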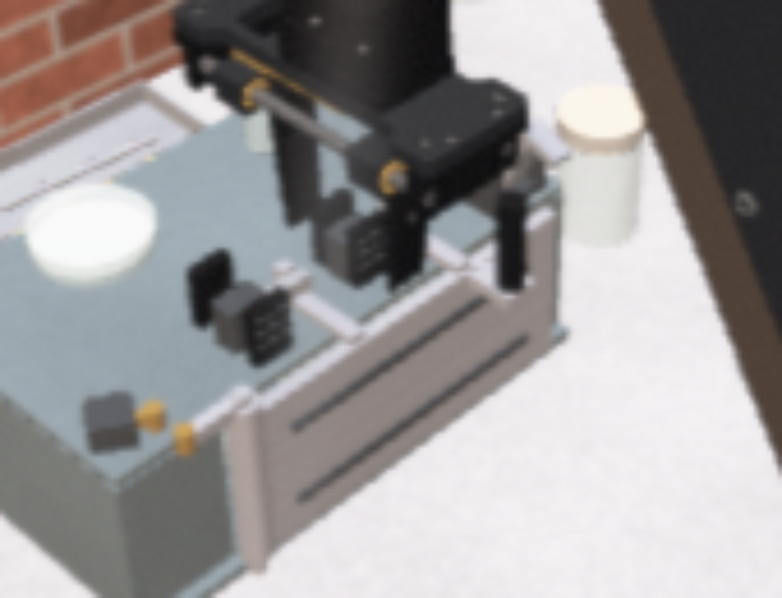

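The near-lever catch's tabs are visibly drawn in against the body at (350,240). Next, the catch nearer the hinge.

```bash
python3 -m handwheel '[[-25,0,0,0,0,0,-0.47],[-45,0,0,0,0,0,-0.47],[-45,0,-30,0,0,0,-0.47],[-45,0,-60,0,0,0,-0.47],[-45,0,-74,0,0,0,-0.47],[-45,0,-74,0,0,0,-0.47],[-30,0,-74,0,0,0,-0.47],[-15,0,-74,0,0,0,-0.47]]'; python3 -m handwheel '[[15,0,0,0,0,0,-0.47],[15,0,0,0,0,0,-0.47],[15,0,0,0,0,0,-0.47]]'; python3 - <<'E'
from h import *
where(); plan([(40,80,123)])
cv2.imwrite("pics/s7.png",cv2.resize(optics.grab_frame("side")[150:280,180:350],None,fx=4.6,fy=4.6))
E
```

```text
time_s: 9.2
ee_pos: [649.5, 110.9, 138.2]
tool_rot: [0.51, 0.49, 0.509, -0.49]
force: [-0.6, 0.3, -0.2]
gripper_width: 69.6
time_s: 9.5
ee_pos: [649.3, 111.3, 123.2]
tool_rot: [0.509, 0.49, 0.51, -0.49]
force: [0.1, 0.1, -0.3]
gripper_width: 70.3
t 9.5 case tcp [ 40.   79.5 123.2] jaw -0.4 tilt -1.0 F [ 0.1  0.1 -0.3] w 70.3 q [ 0.07  0.63  1.56 -0.    0.95  0.03]
(40, 80, 123) -> [ 0.2  0.  -0.5] [-0.4  0.   0. ]
```

View pics/s7.png

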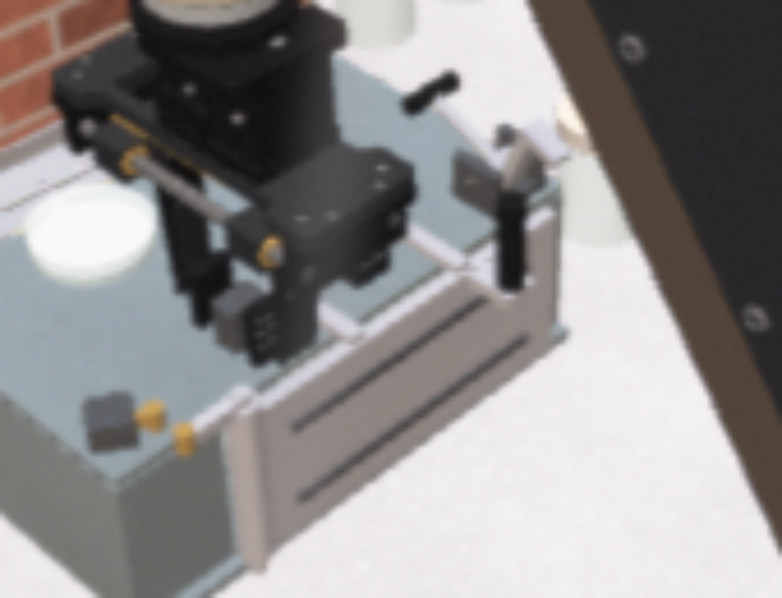

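```bash
python3 -m handwheel '[[0,0,0,0,0,0,1],[0,0,0,0,0,0,1],[0,0,0,0,0,0,1],[0,0,0,0,0,0,1],[0,0,0,0,0,0,1],[0,0,0,0,0,0,1],[0,0,0,0,0,0,1],[0,0,0,0,0,0,1]]';python3 -m handwheel '[[0,0,0,0,0,0,1],[0,0,0,0,0,0,1],[0,0,0,0,0,0,1]]'; python3 -m handwheel '[[0,0,0,0,0,0,-0.47],[0,0,0,0,0,0,-0.47],[0,0,0,0,0,0,-0.47],[0,0,0,0,0,0,-0.47],[0,0,0,0,0,0,-0.47],[-25,0,0,0,0,0,-0.47],[-60,0,0,0,0,0,-0.47],[-80,0,0,0,0,0,-0.47]]';  python3 - <<'E'
from h import *
where(); plan([(-25,-45,205),(-25,-45,125)]); plan([(-25,-45,205)],45); plan([(-25,-45,205)],-45)
cv2.imwrite("pics/s8.png",cv2.resize(optics.grab_frame("side")[150:280,180:350],None,fx=4.6,fy=4.6))
E
```

```text
time_s: 10.35
ee_pos: [650.2, 111.8, 124.1]
tool_rot: [0.51, 0.491, 0.509, -0.489]
force: [5.2, -0.3, 0.7]
gripper_width: 32.7
time_s: 10.65
ee_pos: [650.2, 111.8, 124.1]
tool_rot: [0.51, 0.491, 0.509, -0.489]
force: [6.3, 0.8, 0.7]
gripper_width: 32.6
time_s: 11.45
ee_pos: [649.8, 111.8, 206.0]
tool_rot: [0.51, 0.491, 0.509, -0.489]
force: [0.5, -0.0, 0.2]
gripper_width: 69.7
t 11.45 case tcp [ 40.4  80.  206. ] jaw -0.3 tilt -1.0 F [ 0.5 -0.   0.2] w 69.7 q [ 0.07  0.55  1.48 -0.    1.11  0.03]
(-25, -45, 205) -> [  0.9 -64.7 125.4] [-0.3  0.  -0.1]
(-25, -45, 125) -> [ 80.9 -64.9 125.4] [-0.3  0.  -0.1]
(-25, -45, 205) -> [  0.9 -64.7 125.4] [-45.3   0.   -0.1]
(-25, -45, 205) -> [  0.9 -64.7 125.4] [44.7 -0.  -0.1]
```

View pics/s8.png

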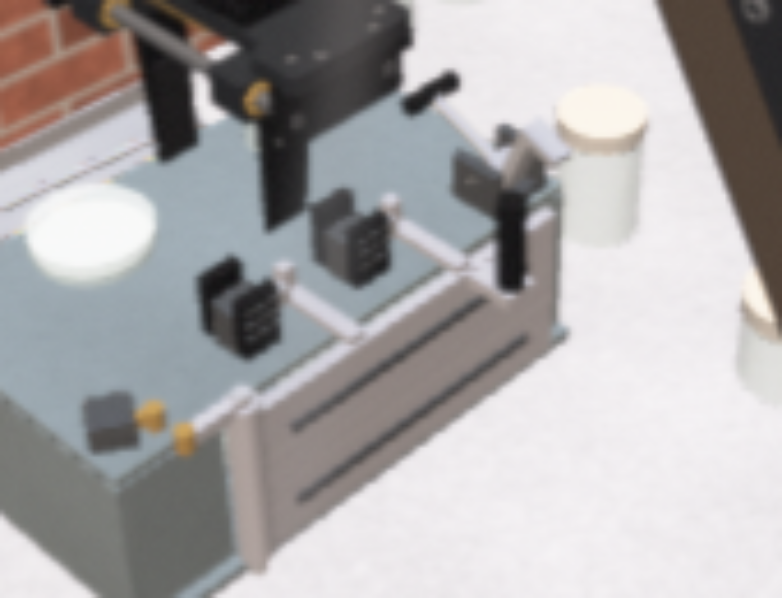

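```bash
python3 -m handwheel '[[0,-20,40,0,0,0,0.05],[0,-40,80,0,0,0,0.05],[0,-58,112,0,0,0,0.05],[0,-65,125,0,0,0,0.05],[0,-65,125,0,0,0,0.05],[0,-65,125,0,0,0,0.05],[20,-65,125,0,0,0,0.05],[35,-65,125,0,0,0,0.05]]';  python3 - <<'E'
from h import *
where(); plan([(-25,-45,128)])
cv2.imwrite("pics/s9.png",cv2.resize(optics.grab_frame("side")[150:280,180:350],None,fx=4.6,fy=4.6))
E
```

```text
time_s: 12.3
ee_pos: [589.9, -14.3, 167.9]
tool_rot: [0.51, 0.49, 0.51, -0.49]
force: [0.4, 0.1, -0.1]
gripper_width: 45.0
t 12.3 case tcp [-25.1 -43.3 167.9] jaw -0.2 tilt -1.0 F [ 0.4  0.1 -0.1] w 45.0 q [-0.14  0.49  1.7   0.    0.95 -0.18]
(-25, -45, 128) -> [39.9  0.1  1.7] [-0.2 -0.  -0. ]
```

View pics/s9.png

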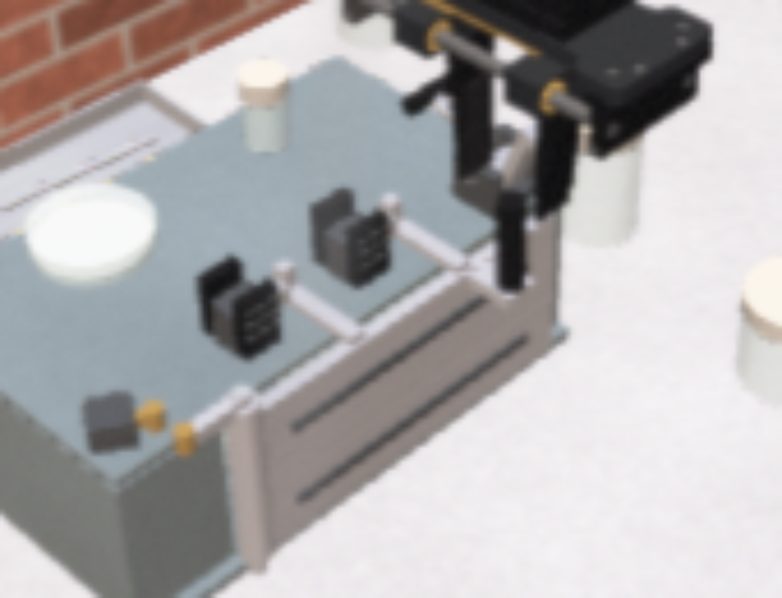

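```bash
python3 -m handwheel '[[20,0,1,0,0,0,0.05],[38,0,1,0,0,0,0.05],[38,0,1,0,0,0,0.05],[38,0,1,0,0,0,1],[38,0,1,0,0,0,1],[38,0,1,0,0,0,1],[38,0,1,0,0,0,1],[38,0,1,0,0,0,1]]'; python3 -m handwheel '[[0,0,0,0,0,0,1],[0,0,0,0,0,0,1],[0,0,0,0,0,0,1]]'; python3 - <<'E'
from h import *
where()
cv2.imwrite("pics/s10.png",cv2.resize(optics.grab_frame("side")[150:280,180:350],None,fx=4.6,fy=4.6))
p,rr,s=tool()
# swing waypoints: start from the measured post spot, rotate about hinge
h=c2w(CASE,(0,115,0))[0]; v=p-h; print('radius',np.hypot(*v[:2]))
for g in np.arange(.15,1.6,.1):
    q=R.from_euler('z',-g).apply([v[0],v[1],0])+[h[0],h[1],p[2]]; print(round(g,2),rr.inv().apply(q-p).round(1), q.round(0))
E
```

```text
time_s: 13.15
ee_pos: [589.7, -16.7, 131.2]
tool_rot: [0.51, 0.49, 0.509, -0.49]
force: [0.8, 1.1, 1.3]
gripper_width: 15.4
time_s: 13.45
ee_pos: [589.8, -16.7, 131.2]
tool_rot: [0.51, 0.49, 0.509, -0.49]
force: [1.3, 1.6, 6.3]
gripper_width: 15.3
t 13.45 case tcp [-25.3 -45.7 131.2] jaw -0.3 tilt -1.0 F [1.3 1.6 6.3] w 15.3 q [-0.14  0.54  1.74  0.    0.87 -0.18]
radius 162.70013494941256
0.15 [ -0.  -23.8  -5.5] [566. -12. 131.]
0.25 [ -0.1 -39.  -11. ] [550.  -7. 131.]
0.35 [ -0.1 -53.7 -18.1] [535.  -1. 131.]
0.45 [ -0.1 -67.5 -26.6] [521.   7. 131.]
0.55 [ -0.1 -80.5 -36.5] [508.  17. 131.]
0.65 [ -0.1 -92.4 -47.6] [496.  27. 131.]
0.75 [-1.000e-01 -1.031e+02 -5.980e+01] [484.  39. 131.]
0.85 [  -0.2 -112.5  -73. ] [474.  52. 131.]
0.95 [  -0.2 -120.6  -87.2] [466.  66. 131.]
1.05 [  -0.2 -127.3 -102. ] [459.  80. 131.]
1.15 [  -0.2 -132.4 -117.4] [453.  95. 131.]
1.25 [  -0.2 -135.9 -133.3] [449. 111. 131.]
1.35 [  -0.2 -137.9 -149.5] [446. 127. 131.]
1.45 [  -0.2 -138.2 -165.7] [445. 143. 131.]
1.55 [  -0.2 -136.9 -181.9] [446. 160. 131.]
```

View pics/s10.png

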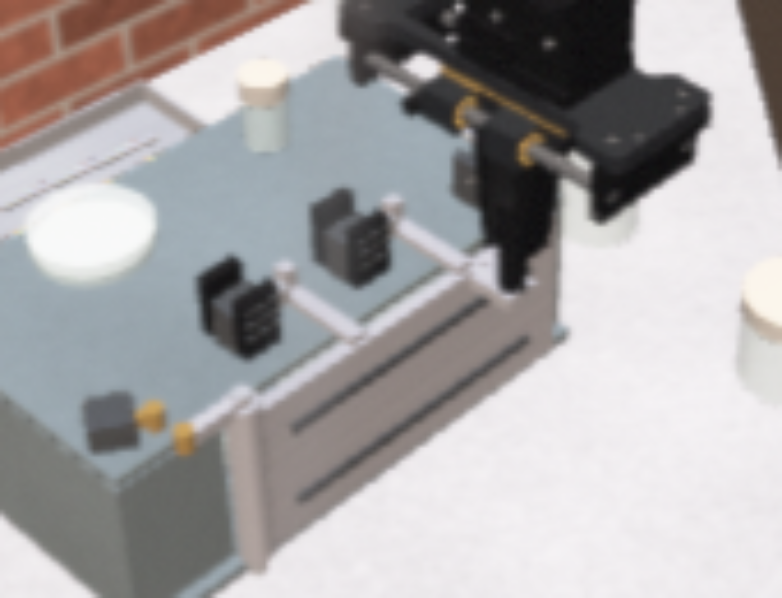

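```bash
python3 -m handwheel '[[0,-12,-2,0,0,0,1],[0,-24,-5.5,0,0,0,1],[0,-39,-11,0,0,0,1],[0,-54,-18,0,0,0,1],[0,-67.5,-26.5,0,0,0,1],[0,-80.5,-36.5,0,0,0,1],[0,-80.5,-36.5,0,0,0,1]]';  python3 - <<'E'
from h import *
where()
cv2.imwrite("pics/s11.png",cv2.resize(optics.grab_frame("side")[150:280,180:350],None,fx=4.6,fy=4.6))
E
```

```text
time_s: 14.2
ee_pos: [507.3, 17.8, 131.1]
tool_rot: [0.51, 0.491, 0.509, -0.489]
force: [3.0, 4.9, 1.2]
gripper_width: 15.7
t 14.2 case tcp [-106.2   -7.5  131.1] jaw -0.3 tilt -1.0 F [3.  4.9 1.2] w 15.7 q [-0.1   0.44  1.94  0.    0.77 -0.14]
```

View pics/s11.png

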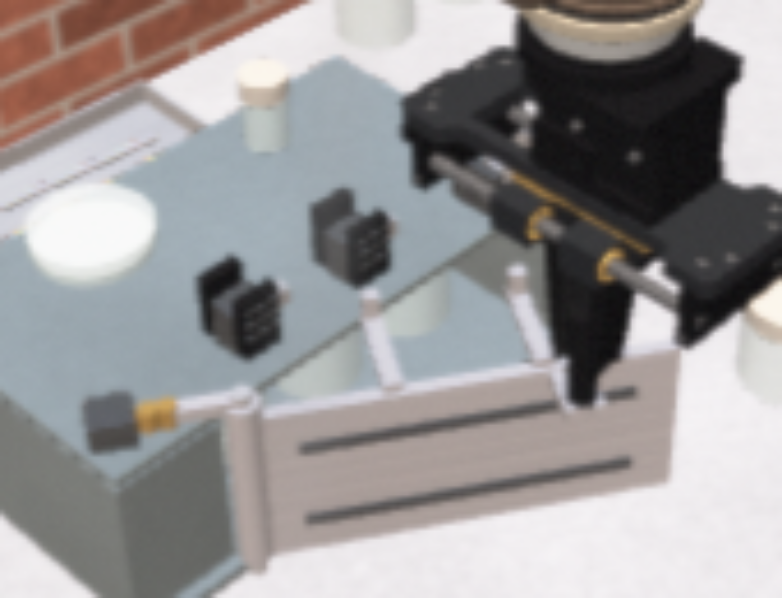

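```bash
python3 -m handwheel '[[0,-12,-11,0,0,0,1],[0,-22.5,-23.5,0,0,0,1],[0,-32,-36.5,0,0,0,1],[0,-40,-50.5,0,0,0,1],[0,-47,-65.5,0,0,0,1],[0,-52,-81,0,0,0,1],[0,-55.5,-97,0,0,0,1],[0,-57.5,-113,0,0,0,1]]'; python3 -m handwheel '[[0,-0.5,-10,0,0,0,1],[0,0,-22,0,0,0,1],[0,0,-22,0,0,0,1],[0,0,-22,0,0,0,1],[0,0,-22,0,0,0,1],[0,0,-22,0,0,0,1]]';  python3 - <<'E'
from h import *
where(); p,_,_=tool(); h=c2w(CASE,(0,115,0))[0]; print(np.hypot(*(p-h)[:2]))
print(optics.grab_frame("top").shape, optics.spot_in("top","gate_post"))
cv2.imwrite("pics/t12.png",cv2.resize(optics.grab_frame("top")[100:310,100:380],None,fx=2.8,fy=2.8))
cv2.imwrite("pics/s12.png",cv2.resize(optics.grab_frame("side")[150:330,130:370],None,fx=3.3,fy=3.3))
print(optics.spot_in("side","gate_post"))
E
```

```text
time_s: 15.05
ee_pos: [447.6, 127.7, 131.2]
tool_rot: [0.511, 0.491, 0.508, -0.489]
force: [12.5, -2.8, -1.4]
gripper_width: 15.6
time_s: 15.65
ee_pos: [446.9, 149.0, 131.2]
tool_rot: [0.511, 0.491, 0.509, -0.489]
force: [9.0, -3.7, 1.1]
gripper_width: 15.6
t 15.65 case tcp [-160.6  126.3  131.2] jaw -0.3 tilt -1.0 F [ 9.  -3.7  1.1] w 15.6 q [ 0.18  0.39  2.02 -0.    0.72  0.14]
160.998627755121
(420, 560, 3) []
[{'xyz': [448.8, 155.6, 136.8], 'p': 0.54}]
```

View pics/s12.png

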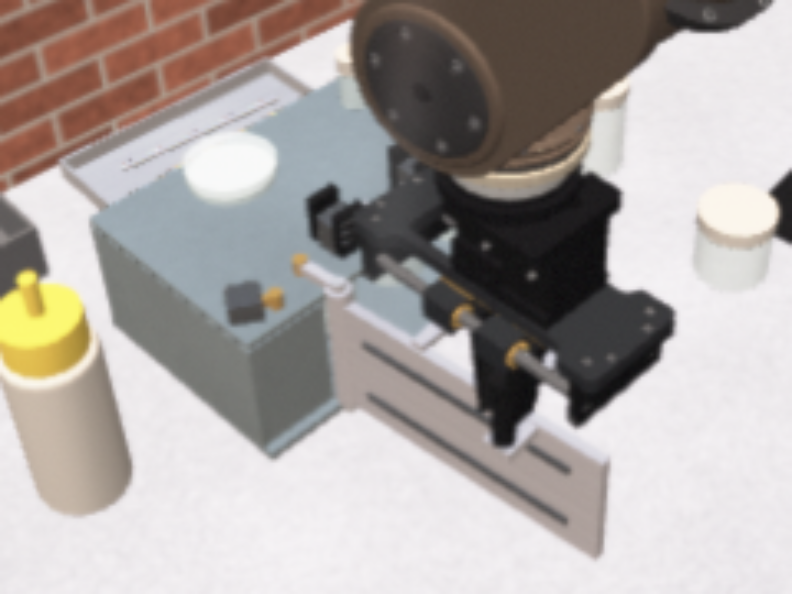

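View pics/t12.png

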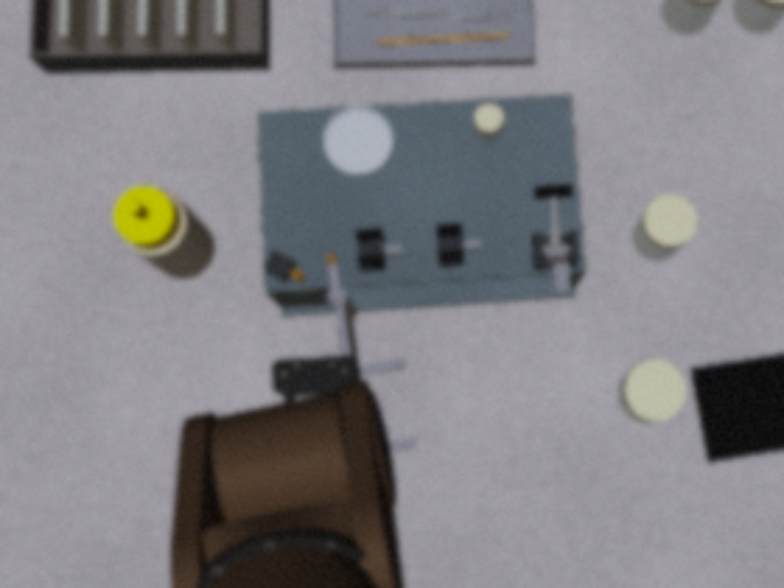

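```bash
python3 -m handwheel '[[0,1,0,0,0,0,1],[0,1,0,0,0,0,1],[0,1,0,0,0,0,1],[0,1,0,0,0,0,1],[0,1,0,0,0,0,1],[0,1,0,0,0,0,1]]'; python3 - <<'E'
from h import *
where(); p,_,s=tool(); h=c2w(CASE,(0,115,0))[0]; v=(p-h)[:2]
print('gate', np.arctan2(-162.7*0+25,160)*0 + (np.arctan2(-160,-25)-np.arctan2(v[1],v[0])+CASE[2])%(2*np.pi), 'dq',s['dq'].round(3))
from station import order; order.hand_in()
E
```

```text
time_s: 16.5
ee_pos: [447.0, 148.9, 131.2]
tool_rot: [0.511, 0.491, 0.509, -0.489]
force: [4.6, -3.2, 3.9]
gripper_width: 15.7
t 16.5 case tcp [-160.5  126.2  131.2] jaw -0.3 tilt -1.0 F [ 4.6 -3.2  3.9] w 15.7 q [ 0.18  0.39  2.02 -0.    0.72  0.14]
gate 1.4855705489406459 dq [-0.001  0.     0.    -0.     0.    -0.   ]
the job is handed in; nothing more can be done
```

I opened the case in the order asked, and I handed the job in at about 16.5 s with the post still gripped. `hand_in` gives no verdict, so what follows is from my own last checks.

- **Clamp lever:** pushed back and leaning well over. I put it at about 1.1 rad from the side picture, not from a joint reading. The last top picture shows it still back.
- **Catches:** both were squeezed to a finger opening of about 32.5 mm. The nominal fully squeezed width is 34 mm, so both should be on their stops. The pictures taken after each squeeze show the tabs drawn in.
- **Gate:** swung past its detent to about 1.49 rad, worked out from the gripper position. The arm was still.
- **Grip:** finger opening 15.7 mm on the 16 mm post, with a residual force on the tool of about 7 N.
- **Things around:** the jars, bottle, vial, dish and backing plate look undisturbed in the last pictures. The scale bar was outside the crops I looked at then, and the move stayed well away from it.

**Disagreements:**
- The first squeeze pushed the tool sideways with up to 20 N. That showed my case position was about 2.5 mm short in x. I corrected it before going on.
- In the final position, the network found the post only from the side camera, about 7 mm from the gripper and with a confidence of 0.54. From above, the arm hid the post and nothing was reported.

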